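# Wedge a lino block tight in the printing bed

### The arm

A 6-joint arm with a two-finger parallel gripper is mounted at the origin on the work surface. World frame = base frame: x ahead of the robot, y to its left, z up, the work surface at z = 0. Lengths are in mm, angles in rad, forces in N, time in s.
With the tool pointing down it reaches from about 300 to 775 mm from the base axis. Payload 14.6 kg.
Tool frame: the origin (TCP) lies midway between the tips of the shut fingers; the grasp point (between the pads) lies 19 mm behind it; z points along the fingers, y is the direction in which the jaws open and shut (so a half turn about z gives the same grasp; the last joint's range is limited). The gripper opens to 94 mm and grips with 3 to 60 N. Pads are 16 mm wide; open, the fingers measure 119 mm over their backs; the gripper's body (75 mm by 177 mm) begins 78 mm behind the grasp point.
Start: joints at [-1.237, 0.3, 1.521, -0, 1.321, -0.067], TCP at [214.578, -506.405, 205.446] pointing down, gripper open.
Joint ranges: [-3.03, 3.03], [-0.79, 2.21], [0.23, 2.52], [-1.04, 4.18], [0, 3.07], [-2.55, 2.55]. Speed limits (rad/s): [2.22, 2.22, 2.57, 3.14, 3.14, 3.14].

### API

Orientations are given as a unit quaternion [x, y, z, w].
In Python, from cell import r gives the robot as it stands. Calls block until the motion is done:
- r.goto(position, orientation): joint-space move of the TCP to a pose.
- r.servo_line(position, feed=150, orientation=None, until_force=None): straight line of the TCP; orientation=None keeps the orientation; feed is the mean speed in mm/s. With until_force (N) it stops when the force on the tool has changed by that much, and returns True; else False.
- r.goto_joints(angles): joint-space move.
- r.open_gripper() and r.grasp(strength=None): open the fingers fully, or close them until they stop; strength is the grip in N (None keeps the last).
- r.pause(seconds).
- r.ik(position, orientation): joint angles nearest the present ones, or None.
- r.sense(): the state.
- r.read_camera(name): name is "side" or "top"; returns a dict with "color" (420x560x3 uint8, blue, green, red), "z_map" (420x560 float32, mm along the optical axis (not along the pixel's ray), 0 where there is no reading), "fx", "fy", "cx", "cy" (pixels), "rvec" (rotation vector, rad) and "tvec" (3), from world to camera coordinates, as OpenCV has them. Camera axes: x right, y down, z forward; pixel columns grow to the right and rows downward; lengths in mm; the calibration is good to about 2 mm. A picture is of the moment at which its call begins.
A pose or a line that the arm cannot do raises r.MotionError and nothing moves.
- r.finish_job(): hands the job in, once; it reports no verdict.
The state is a dict: "clock": time; "joint_positions": joint angles; "dq": joint speeds; "joint_efforts": joint torques, N m; "eef_pos": TCP position; "orientation": TCP orientation; "ft_force": force on the tool from outside, world axes, zero at the start; "wrist_torque": the same for the moment, N m; "gripper_width": opening from 0.0 (shut) to 1.0 (fully open).
Only numpy, scipy, OpenCV 4.12 (cv2) and the standard library are available. Lean on these libraries where they do the work, as an engineer would, in place of code of your own. Each camera call takes 0.05 s, during which the arm holds its last target.

### The job

The carved lino block lies loose in the printing bed: wedge it tight for printing. Set the brown wedge by hand, thin end first and straight side to the block, into the slot beside it and let go, then tap its thick end with the mallet, gently and drawing back between taps, until one more firm tap no longer moves it. Finally lay the mallet flat on the table clear of the bed; never hit the block, and leave the other things where they are.

Things in the scene. Friction and masses are not known exactly. Their poses are not given: they have to be found in the camera images.
- bed: Plywood printing bed fixed to the table, 240 (its x) by 280 (its y) by 9 mm thick; origin at the centre of its underside, x to the far side, y the way the wedge is driven, z up. A beech end stop, 16 mm high, screwed on it with its face at y +69 mm keeps the block from sliding on along +y. Fence and block lie on its top, the sloping rail on its near side.
- rail_mouth (a point): Point on the bed's top at the mouth of the wedge's slot, at the foot of the sloping rail's face: x -52.1, y -65 mm in the bed's frame. The fixed beech rail is 16 mm high; the slot lies between its face and the block's near side and narrows towards +y.
- rail_end (a point): Point on the bed's top at the far, narrow end of the sloping rail's face: x -34.6, y +75 mm in the bed's frame (slope 1 in 8 from rail_mouth).
- fence: Beech fence fixed by wing nuts on the far side of the bed, 24 (x) by 200 (y) by 18 mm high; axes as the bed's; origin at the centre of its underside, on the bed's top; its near face is at x -12 mm. A brown card packing strip, 1.5 to 6 mm thick, is pinned to that face to suit the job; the block comes to rest against this strip. Its thickness is not measured.
- block: Loose lino printing block with daffodils cut in its grey-green face, 100 (x) by 130 (y) by 23 mm high, about 0.2 kg; origin at the centre of its underside, axes about as the bed's. It starts on the bed with 1 to 3 mm of room before the packing strip; its near side (x -50) is the slot's far wall. It slides on the bed under 1 to 2 N.
- wedge: Loose brown hardwood wedge, 150 mm long (its y), 20 mm high, 14 mm thick at the thin end (y +75), 32.75 mm at the thick end (y -75), 60 g; slope 1 in 8 as the rail's. Origin on its underside at mid-length. The straight side, which goes to the block, is the plane x +11.7; the sloping side runs from x -2.3 (thin end) to x -21.1 mm (thick end). Starts flat on the table.
- wedge_butt (a point): Centre of the wedge's thick end face (32.75 by 20 mm, looks to its -y), the face to tap. Home, it still stands 18 to 72 mm out of the slot's mouth, over the bed's plywood; how far is found by feel. Before that it slides under 1 to 5 N. Firm taps of 7 to 12 N (at 20 to 40 mm/s) lock it by friction, and it then moves under 1 mm a tap; over 50 N would bruise it.
- wedge_tip (a point): Centre of the wedge's thin end face (14 by 20 mm).
- mallet: Small beech joiner's mallet lying flat, 0.32 kg: head 45 (x) by 100 (y) by 42 mm high, striking faces at y +50 and -50 mm; straight handle 24 mm wide (y) and 20 mm high from x -22 to x -222 mm, its middle 21 mm above the underside. Origin at the centre of the head's underside.
- mallet_head (a point): Centre of the mallet's head, 21 mm above its underside.
- mallet_grip (a point): Place to grip the handle, 50 mm from the centre of the head towards the handle's end, 21 mm above the underside, close to the balance point.
- brayer: Ink roller with a wooden handle (bystander), about 160 by 100 mm; origin in the middle underneath. It and the wedge may lie in each other's places.
- cutter: Lino cutter with a green handle, 110 mm long (bystander).
- ink_jar: Amber ink jar with a yellow cap, 60 mm across, 65 mm high (bystander).
- marker_pot: Blue pot of markers, 76 mm across, 135 mm high (bystander).
- bowl: Wooden bowl, 140 mm across, 55 mm high (bystander).
- wallet: Gold-coloured wallet, 85 by 160 by 16 mm (bystander).
- spare_block: A second lino block with a leaf on it, 100 by 130 by 23 mm, lying on the table away from the bed (bystander).

How it is judged:
By the outcome, as a careful person would: the job done as asked, in the order asked, and still so for the second after the job is handed in, with the robot touching nothing.
It also fails if it takes over 72 s, if anything falls off the work surface, if the arm or the gripper's body presses on something with over 40 N, if the wrist force passes 120 N, or if a joint passes its speed limit or range.

## Working session

There is one attempt and no reset: what is moved stays moved. The work goes in short steps, each a Python script; the robot and the scene stay as the last script left them, time stands still between calls to the robot, and variables do not carry over. Pictures are saved under pics/ and viewed, and the job is handed in when it is done.

```bash
ls; mkdir -p pics
python3 - <<'E'
from cell import r
import cv2,numpy as np
s=r.sense();print(s)
for n in("top","side"):
    c=r.read_camera(n);cv2.imwrite(f"pics/{n}0.png",c["color"]);np.savez(f"{n}0.npz",**c)
    R=cv2.Rodrigues(np.array(c["rvec"]))[0];print(n,c["fx"],c["fy"],c["cx"],c["cy"],-R.T@np.array(c["tvec"]).ravel(),R)
E
```

```text
pics
{'clock': 0.0, 'joint_positions': array([-1.23659998e+00,  3.00474665e-01,  1.52161318e+00,  7.88326545e-06,
        1.32069883e+00, -6.66423486e-02]), 'dq': array([ 0.0012265 , -0.00077722,  0.00155988,  0.00163946, -0.00088327,
        0.00024503]), 'joint_efforts': array([ 6.69835972e-04, -5.31808412e+01, -3.52730656e+01,  7.08561670e-02,
        2.44786829e-02, -1.12387474e-04]), 'eef_pos': array([ 214.49182071, -506.15158525,  204.87079712]), 'orientation': array([ 9.79983200e-01,  1.99079310e-01, -7.58445370e-05, -5.92189857e-04]), 'ft_force': array([-0.08282996,  0.01404124, -0.35070323]), 'wrist_torque': array([ 0.02342362, -0.04549274,  0.05515758]), 'gripper_width': 0.9991335519959371}
top 492.9754798792514 492.9754798792514 277.66627713795566 214.76967266157058 [ 302.84392409  -18.09671609 1248.86506199] [[ 0.0077502  -0.9999498  -0.00635093]
 [-0.9807273  -0.00636096 -0.19527802]
 [ 0.19522781  0.00774198 -0.98072736]]
side 388.840930469511 388.840930469511 281.37001857764636 205.86304288211844 [ 99.99264445 689.32075289 875.35843955] [[-0.85290228 -0.52195589 -0.0109427 ]
 [-0.36388118  0.60936902 -0.70445716]
 [ 0.37436371 -0.59685128 -0.70966215]]
```

View pics/top0.png

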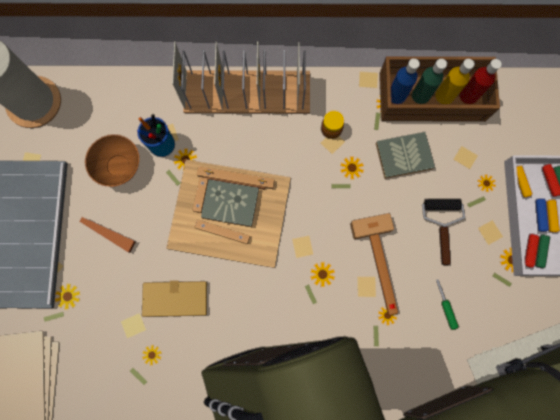

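View pics/side0.png

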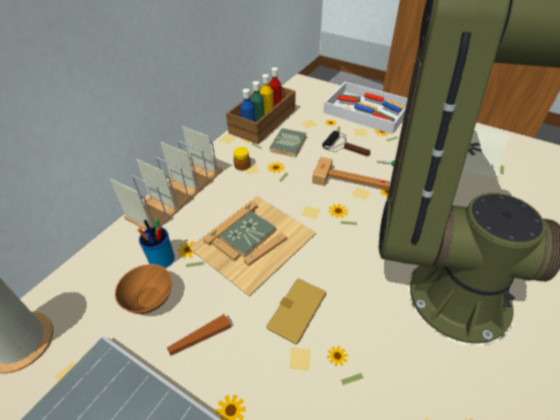

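Run:
```python
import cv2
a=cv2.imread("pics/top0.png")
cv2.imwrite("pics/z1.png",cv2.resize(a[150:275,160:300],None,fx=5,fy=4.7,interpolation=cv2.INTER_CUBIC))
b=cv2.hconcat([cv2.resize(a[205:265,70:150],(400,300),interpolation=2),cv2.resize(a[205:325,340:440],(360,432),interpolation=2)[:300]])
cv2.imwrite("pics/z2.png",b)
s=cv2.imread("pics/side0.png")
cv2.imwrite("pics/z3.png",cv2.resize(s[190:365,160:320],None,fx=3.4,fy=3.4,interpolation=2))
```

```text
(no output)
```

View pics/z1.png

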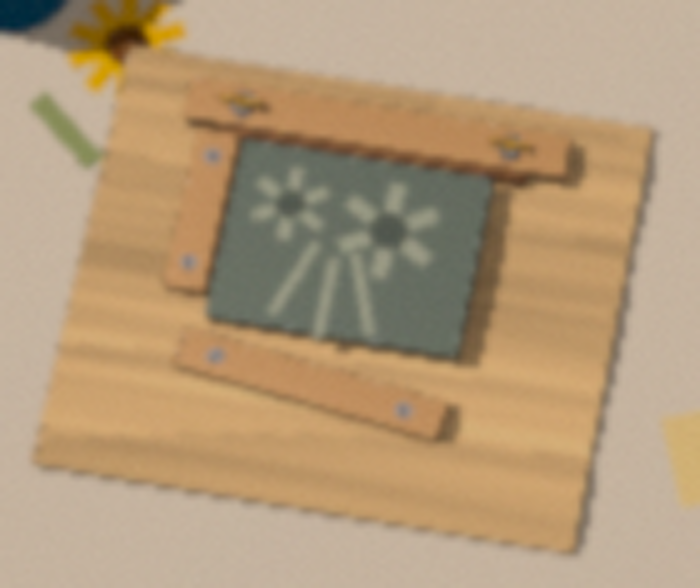

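View pics/z2.png

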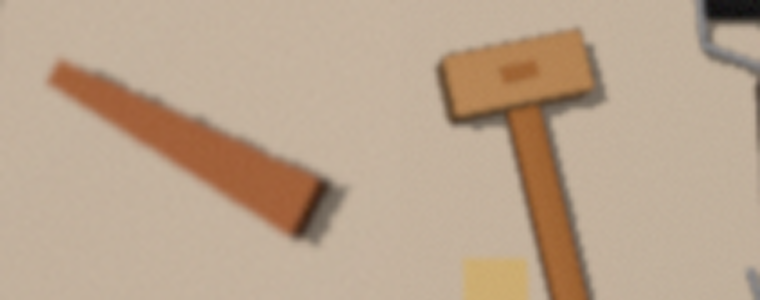

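View pics/z3.png

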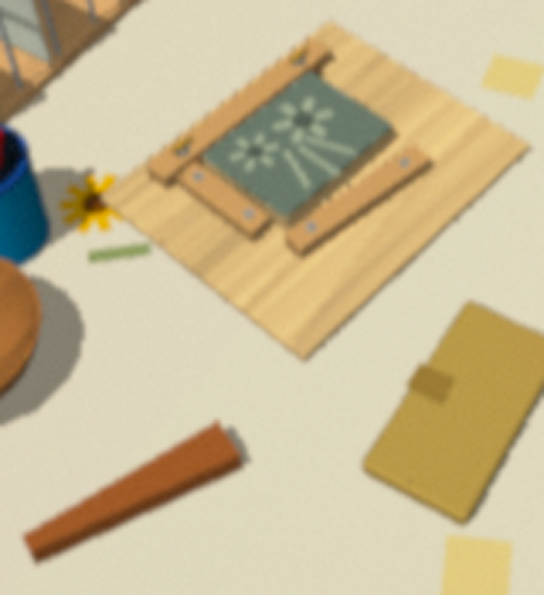

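```bash
cat > vis.py <<'E'
import cv2,numpy as np
def ray(c,uv,z):
    uv=np.atleast_2d(np.float64(uv));R=cv2.Rodrigues(np.array(c["rvec"]))[0];t=np.array(c["tvec"]).ravel()
    C=-R.T@t
    d=np.c_[(uv[:,0]-c["cx"])/c["fx"],(uv[:,1]-c["cy"])/c["fy"],np.ones(len(uv))]@R
    return (C+d*((z-C[2])/d[:,2])[:,None])[:,:2]
def proj(c,p):
    K=np.array([[c["fx"],0,c["cx"]],[0,c["fy"],c["cy"]],[0,0,1]],float)
    return cv2.projectPoints(np.atleast_2d(np.float64(p)),np.array(c["rvec"],float),np.array(c["tvec"],float),K,None)[0][:,0]
E
python3 - <<'E'
import cv2,numpy as np
for n in("top","side"):
    c=np.load(n+"0.npz");h=cv2.cvtColor(c["color"],cv2.COLOR_BGR2HSV)
    pts={"top":dict(table=(310,200),bed=(210,250),bed2=(270,220),wedge=(110,236),wtip=(85,223),butt=(131,244),head=(368,222),handle=(385,280),block=(225,190),rail=(225,232),fence=(235,178)),
         "side":dict(table=(200,270),bed=(245,275),wedge=(205,332),wside=(205,341),wtip=(172,344),head=(323,168),handle=(350,177),block=(245,240),rail=(270,245))}[n]
    for k,(u,v) in pts.items(): print(n,k,h[v,u],c["color"][v,u], c["z_map"][v,u])
E
```

```text
top table [ 16  48 196] [159 179 196] 1280.5721
top bed [ 17 117 186] [101 148 186] 1243.9358
top bed2 [ 16 115 188] [103 148 188] 1262.6892
top wedge [ 11 164 159] [ 57  95 159] 1248.2638
top wtip [ 11 158 163] [ 62 100 163] 1257.115
top butt [ 11 166 138] [ 48  82 138] 1239.9181
top head [ 15 137 179] [ 83 132 179] 1225.8989
top handle [ 13 168 158] [ 54 100 158] 1207.3411
top block [ 37  34 129] [112 129 125] 1256.6819
top rail [ 15 128 191] [ 95 143 191] 1238.4005
top fence [ 15 132 187] [ 90 138 187] 1264.9924
side table [ 25  38 222] [189 216 222] 1062.1627
side bed [ 20 113 226] [126 192 226] 1038.8787
side wedge [ 13 191 163] [ 41  92 163] 913.4963
side wside [ 23  43 216] [180 208 216] 917.39087
side wtip [ 12 111 180] [102 134 180] 892.13306
side head [ 16 153 195] [ 78 141 195] 1291.2678
side handle [ 15 163 181] [ 65 122 181] 1286.8906
side block [ 58  34 127] [110 127 111] 1096.8829
side rail [ 17 138 205] [ 94 157 205] 1089.1478
```

```bash
cat > m1.py <<'E'
import cv2,numpy as np
from vis import *
def big(c,roi,f=4):
    x0,y0,x1,y1=roi
    im=cv2.resize(c["color"],None,fx=f,fy=f,interpolation=cv2.INTER_CUBIC)
    h=cv2.cvtColor(im,cv2.COLOR_BGR2HSV).astype(int); m=np.zeros(h.shape[:2],np.uint8);m[y0*f:y1*f,x0*f:x1*f]=1
    return h,m
def cont(m,f=4):
    m=cv2.morphologyEx(m,cv2.MORPH_CLOSE,np.ones((9,9)));m=cv2.morphologyEx(m,cv2.MORPH_OPEN,np.ones((5,5)))
    k=max(cv2.findContours(m,0,1)[0],key=cv2.contourArea)
    return (k[:,0]+.5)/f-.5
def quad(P):
    P=cv2.convexHull(np.float32(P))[:,0]
    e=.5
    while True:
        q=cv2.approxPolyDP(P.reshape(-1,1,2),e,True)[:,0]
        if len(q)<=4: return q
        e*=1.1
def refine(P,q):
    # fit lines to contour points of every side, intersect
    L=[]
    for i in range(4):
        a,b=q[i],q[(i+1)%4];d=(b-a);l=np.linalg.norm(d);d=d/l;n=np.array([-d[1],d[0]])
        s=(P-a)@d;w=(P-a)@n;k=(abs(w)<4)&(s>.12*l)&(s<.88*l)
        v=cv2.fitLine(np.float32(P[k]),cv2.DIST_HUBER,0,.01,.01).ravel();L.append(v)
    o=[]
    for i in range(4):
        a,b=L[i-1],L[i];A=np.c_[a[:2],-b[:2]];t=np.linalg.solve(A,b[2:]-a[2:]);o.append(a[2:]+t[0]*a[:2])
    return np.array(o)
if __name__=="__main__":
    for n,rois in(("top",dict(wedge=(72,210,145,260),bed=(160,155,300,275),block=(195,170,265,235),head=(345,205,400,245))),
                  ("side",dict(wedge=(160,310,240,360),bed=(185,190,320,300),block=(210,205,285,260)))):
        c=np.load(n+"0.npz")
        for k,roi in rois.items():
            h,m=big(c,roi);H,S,V=h[...,0],h[...,1],h[...,2]
            if k=="block": mm=(S<60)&(V<165)&(H>22)
            elif k=="wedge": mm=(S>105)&(V>(110 if n=="top" else 145))
            elif k=="head": mm=(S>95)&(V>120)
            else: mm=(S>83)&(V>80)
            P=cont((mm*m).astype(np.uint8))
            z=dict(wedge=20,bed=9,block=32,head=42)[k]
            W=ray(c,P,z);q=quad(W);
            try: q=refine(W,q)
            except Exception as e: print(e)
            print(n,k,len(q));print(np.round(q,1).tolist(),np.round(np.linalg.norm(q-np.roll(q,-1,0),axis=1),1))
            d=np.roll(q,-1,0)-q;print(np.round(np.degrees(np.arctan2(d[:,1],d[:,0])),1), q.mean(0).round(1))
E
python3 m1.py
```

```text
top wedge 4
[[540.4000244140625, 492.5], [527.5, 494.6000061035156], [450.70001220703125, 367.0], [479.29998779296875, 354.8999938964844]] [ 13.1 149.   31.  150.6]
[ 170.5 -121.   -22.9   66.1] [499.5 427.2]
top bed 4
[[702.2999877929688, 268.1000061035156], [460.3999938964844, 268.6000061035156], [414.79998779296875, -0.8999999761581421], [650.0, -40.70000076293945]] [241.9 273.3 238.4 313.2]
[179.9 -99.6  -9.6  80.4] [556.9 123.8]
top block 4
[[635.7000122070312, 169.3000030517578], [538.7999877929688, 185.5], [516.9000244140625, 58.29999923706055], [614.2999877929688, 42.0]] [ 98.2 129.1  98.7 129.1]
[170.5 -99.8  -9.5  80.5] [576.4 113.8]
top head 4
[[734.2000122070312, -1148.5], [529.5, -190.3000030517578], [495.3999938964844, -198.5], [488.1000061035156, -214.5]] [979.8  35.   17.6 965.8]
[ 102.1 -166.5 -114.5  -75.2] [ 561.8 -438. ]
side wedge 4
[[479.0, 358.1000061035156], [538.7000122070312, 493.5], [528.2999877929688, 497.5], [450.8999938964844, 368.29998779296875]] [148.   11.2 150.6  29.8]
[  66.2  158.7 -120.9  -20. ] [499.2 429.4]
side bed 4
[[646.9000244140625, -35.70000076293945], [712.0999755859375, 234.60000610351562], [459.70001220703125, 279.20001220703125], [413.29998779296875, 3.9000000953674316]] [278.  256.3 279.2 236.9]
[ 76.4 170.  -99.6  -9.6] [558.  120.5]
side block 4
[[614.0, 45.79999923706055], [636.2000122070312, 172.0], [537.2000122070312, 188.89999389648438], [515.9000244140625, 62.5]] [128.2 100.4 128.2  99.5]
[ 80.  170.3 -99.6  -9.7] [575.8 117.3]
```

Run:
```python
import cv2,numpy as np
from m1 import *
for n,hr,gr,vt in(("top",(345,205,400,245),(368,242,402,316),100),("side",(305,150,338,192),(333,163,388,192),100)):
    c=np.load(n+"0.npz")
    h,m=big(c,hr);H,S,V=h[...,0],h[...,1],h[...,2]
    mm=((S>92)&(V>(145 if n=="top" else 165))*m); 
    if n=="top": mm=mm&(S<158)
    m8=cv2.morphologyEx((mm>0).astype(np.uint8),cv2.MORPH_OPEN,np.ones((45,45)) if n=="top" else np.ones((25,25)))
    P=cont(m8);W=ray(c,P,42);r=cv2.minAreaRect(np.float32(W));print(n,"head",r)
    h,m=big(c,gr);H,S,V=h[...,0],h[...,1],h[...,2]
    P=cont(((S>110)*m).astype(np.uint8));W=ray(c,P,31);r=cv2.minAreaRect(np.float32(W));print(n,"handle",r)
    v=cv2.fitLine(np.float32(W),2,0,.01,.01).ravel();print(v,np.degrees(np.arctan2(v[1],v[0])))
    im=c["color"].copy()
    for p in P: cv2.circle(im,tuple(int(x) for x in p),0,(255,0,255))
    for p in cont(m8): cv2.circle(im,tuple(int(x) for x in p),0,(0,255,0))
    x0,y0,x1,y1=hr[0]-5,hr[1]-5,gr[2]+5,gr[3]+5
    cv2.imwrite(f"pics/m_{n}.png",cv2.resize(im[y0:y1,x0:x1],None,fx=5,fy=5,interpolation=0))
```

```text
top head ((514.4862060546875, -215.4658966064453), (37.777957916259766, 35.66841125488281), 0.3747342824935913)
top handle ((389.151123046875, -270.8216857910156), (182.71986389160156, 47.743804931640625), 4.044400215148926)
[ 9.8905921e-01  1.4751913e-01  3.8202121e+02 -2.6965543e+02] 8.483183
side head ((517.8045043945312, -237.37879943847656), (41.630828857421875, 105.09414672851562), 12.421615600585938)
side handle ((388.72479248046875, -249.30987548828125), (190.30165100097656, 57.987030029296875), 11.941550254821777)
[ 9.9107808e-01  1.3328265e-01  3.8527777e+02 -2.5746671e+02] 7.659325
```

View pics/m_top.png

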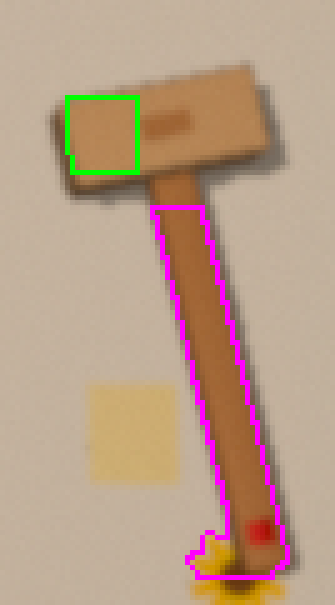

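View pics/m_side.png

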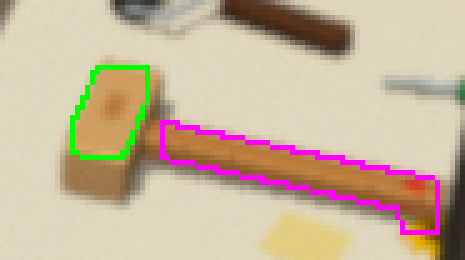

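Run:
```python
import cv2,numpy as np
from m1 import *
c=np.load("top0.npz")
q=ray(c,[(350.5,219.9),(389.5,212.7),(393.5,228.5),(354.5,236.1)],42);print(q.round(1).tolist(),q.mean(0),np.linalg.norm(q-np.roll(q,-1,0),axis=1))
h,m=big(c,(366,243,395,303));P=cont(((h[...,1]>110)*m).astype(np.uint8));W=ray(c,P,31)
r=cv2.minAreaRect(np.float32(W));print(r); v=cv2.fitLine(np.float32(W),2,0,.01,.01).ravel();print(v,np.degrees(np.arctan2(v[1],v[0])))
c=np.load("side0.npz")
h,m=big(c,(337,163,380,186));P=cont(((h[...,1]>110)*m).astype(np.uint8));W=ray(c,P,31)
r=cv2.minAreaRect(np.float32(W));print(r)
from cell import r
from scipy.spatial.transform import Rotation as Ro
def ori(a):
    a=np.radians(a);y=np.array([np.cos(a),np.sin(a),0]);z=np.array([0,0,-1.]);return Ro.from_matrix(np.c_[np.cross(y,z),y,z]).as_quat()
for p,a in(((500,420,3),-23.9),((530,0,12),-9.6),((467,-247,5),102),((470,-40,20),80)):
    for s in(0,180):
        j=r.ik(p,ori(a+s));print(p,a+s,None if j is None else np.round(j,2))
```

```text
[[531.2, -189.9], [550.2, -287.5], [510.2, -296.0], [490.5, -199.0]] [ 520.55107316 -243.08916107] [99.40028607 40.7952623  98.98484133 41.68493028]
((403.2999572753906, -268.4393615722656), (153.65516662597656, 24.76615333557129), 12.018098831176758)
[ 9.7672373e-01  2.1450129e-01  4.0288998e+02 -2.6836096e+02] 12.38627
((397.8589172363281, -257.2451477050781), (147.73431396484375, 38.08076858520508), 12.00042724609375)
(500, 420, 3) -23.9 [ 0.64  0.74  1.36 -0.    1.04  1.06]
(500, 420, 3) 156.1 [ 0.64  0.74  1.36 -0.    1.04 -2.08]
(530, 0, 12) -9.6 [-0.07  0.5   1.74 -0.    0.9   0.1 ]
(530, 0, 12) 170.4 None
(467, -247, 5) 102 [-0.56  0.51  1.75 -0.    0.88 -2.34]
(467, -247, 5) 282 [-0.56  0.51  1.75 -0.    0.88  0.81]
(470, -40, 20) 80 [-0.16  0.38  1.9  -0.    0.86 -1.56]
(470, -40, 20) 260 [-0.16  0.38  1.9  -0.    0.86  1.58]
```

```bash
cat >> vis.py <<'E'
from scipy.spatial.transform import Rotation as Ro
def ori(a):
    a=np.radians(a);y=np.array([np.cos(a),np.sin(a),0]);z=np.array([0,0,-1.]);return Ro.from_matrix(np.c_[np.cross(y,z),y,z]).as_quat()
E
python3 - <<'E'
from cell import r
from vis import *
q=ori(-23.9);p=np.array([491.8,416.1,3])
r.goto(p+[0,0,100],q);print(r.sense()["clock"])
print(r.servo_line(p,250,until_force=6));s=r.sense();print(s["clock"],s["eef_pos"],s["ft_force"])
r.grasp(25);s=r.sense();print(s["clock"],s["gripper_width"]*94)
r.servo_line(p+[0,0,70],250);s=r.sense();print(s["clock"],s["eef_pos"],s["gripper_width"]*94,s["ft_force"])
for n in("top","side"):
    c=r.read_camera(n);cv2.imwrite(f"pics/{n}1.png",c["color"]);np.savez(n+"1.npz",**c)
E
```

```text
3.475
True
3.9167 [4.91241855e+02 4.14922020e+02 3.08386480e-01] [2.47200303 2.14783021 4.26260419]
4.9667 25.738719635426424
5.4083 [492.0797342  415.99432777  73.43708338] 25.499811487483736 [-0.2268759   0.99570621 -1.81718252]
```

Run:
```python
import cv2
a=cv2.imread("pics/top1.png");b=cv2.imread("pics/side1.png")
cv2.imwrite("pics/h1.png",cv2.hconcat([cv2.resize(a[150:300,40:240],(400,300),interpolation=2),cv2.resize(b[210:400,100:300],(400,380),interpolation=2)[:300]]))
```

```text
(no output)
```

View pics/h1.png

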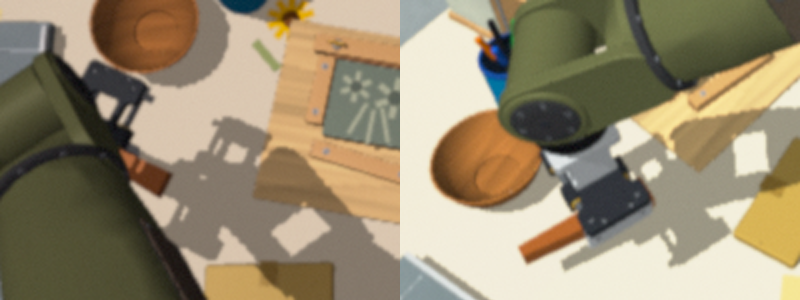

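Run:
```python
from cell import r
from vis import *
q=ori(-9.65);p=np.array([494.6,18.4,80])
r.goto(p,q);p[2]=46;r.servo_line(p,150);s=r.sense();print(s["clock"],s["eef_pos"],s["gripper_width"]*94)
for n in("top","side"):
    c=r.read_camera(n);cv2.imwrite(f"pics/{n}2.png",c["color"]);np.savez(n+"2.npz",**c)
a=cv2.imread("pics/top2.png");b=cv2.imread("pics/side2.png")
cv2.imwrite("pics/h2.png",cv2.hconcat([cv2.resize(a[150:300,150:350],(400,300),interpolation=2),cv2.resize(b[190:340,180:380],(400,300),interpolation=2)[:300]]))
```

```text
7.3583 [494.53460216  18.86554416  45.90220014] 26.045838717684894
```

View pics/h2.png

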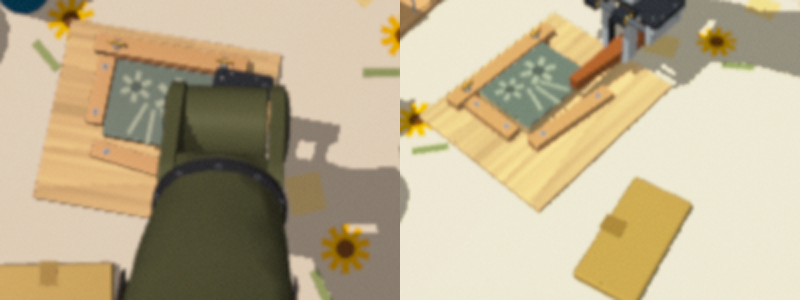

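Run:
```python
from vis import *
c=np.load("side2.npz");a=c["color"]
cv2.imwrite("pics/h3.png",cv2.resize(a[200:250,255:315],(720,600),interpolation=2))
for z in(62,64,66):print(proj(c,[[494.6,18.4,z]]))
o=np.array([498.0,33.0]);xh=np.array([.98585,-.16763]);yh=np.array([.16763,.98585])
for z in(44,64):
  P=[np.r_[o+x*xh+y*yh,z] for x,y in((11.7,75),(-2.3,75),(11.7,10),(11.7-14-65/8,10))];uv=proj(c,P);print(z,((uv-[255,200]+.5)*12).round(0).tolist())
```

```text
[[289.15455469 212.96268924]]
[[289.15681353 212.48423066]]
[[289.15907809 212.00456216]]
44 [[127.0, 400.0], [171.0, 429.0], [309.0, 245.0], [379.0, 289.0]]
64 [[124.0, 343.0], [168.0, 373.0], [308.0, 188.0], [378.0, 232.0]]
```

View pics/h3.png

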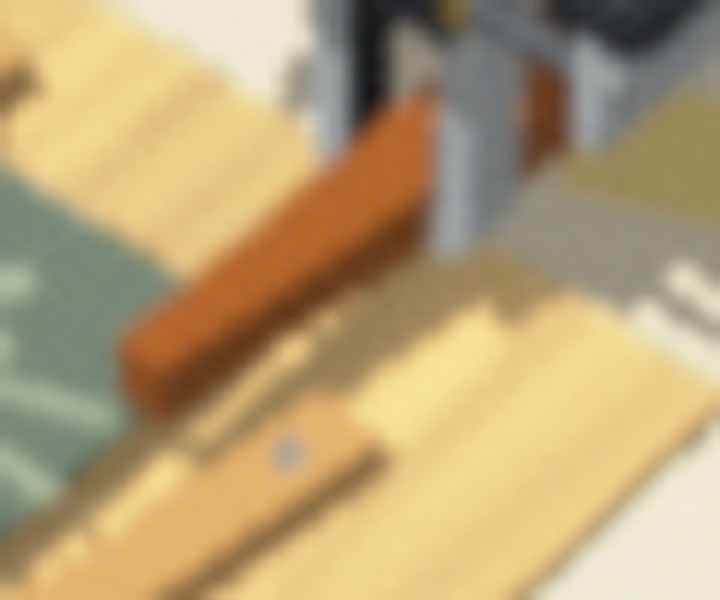

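Run:
```python
from vis import *
c=np.load("side2.npz")
o=np.array([498.0,33.0]);xh=np.array([.98585,-.16763]);yh=np.array([.16763,.98585])
for uv in((325,393),(30,578)):
  w=ray(c,np.array(uv)/12-.5+[255,200],25)[0];print(w,(w-o)@xh,(w-o)@yh)
for w in((515.9,62.5),(537.2,188.9)):print((w-o)@xh,(w-o)@yh)
c=np.load("top0.npz")
for uv in((440,403),(183,330),):
  w=ray(c,np.array(uv)/[5,4.7]-.5+[160,150],25)[0];print(w,(w-o)@xh,(w-o)@yh)
for w in((516.9,58.3),(538.8,185.5)):print((w-o)@xh,(w-o)@yh)
```

```text
[492.01639844  65.3818214 ] -11.327098314897519 30.920587500687567
[521.2080253  148.98058407] 3.4378064317149217 118.22982008695001
12.70162999999998 32.083152
12.511803000000047 160.26511100000002
[493.54698585  66.92442917] -10.076756061464565 32.6979397397015
[532.38742972 197.75145214] 6.283561667190433 168.1845839317031
14.391525999999978 28.110211999999994
14.659104999999954 157.181429
```

Run:
```python
from cell import r
from vis import *
p=np.array([494.1,18.5,20.]);r.servo_line(p,100,until_force=6);p[2]=10.5
print(r.servo_line(p,40,until_force=4));s=r.sense();print(s["clock"],s["eef_pos"],s["gripper_width"]*94,s["ft_force"])
for n in("side",):
    c=r.read_camera(n);cv2.imwrite(f"pics/{n}4.png",c["color"]);np.savez(n+"4.npz",**c)
    cv2.imwrite("pics/h4.png",cv2.resize(c["color"][200:250,255:315],(720,600),interpolation=2))
```

```text
False
8.25 [494.04578348  18.50182257  10.41162113] 25.6888233733716 [ 0.9986963   0.00749735 -0.58432242]
```

View pics/h4.png

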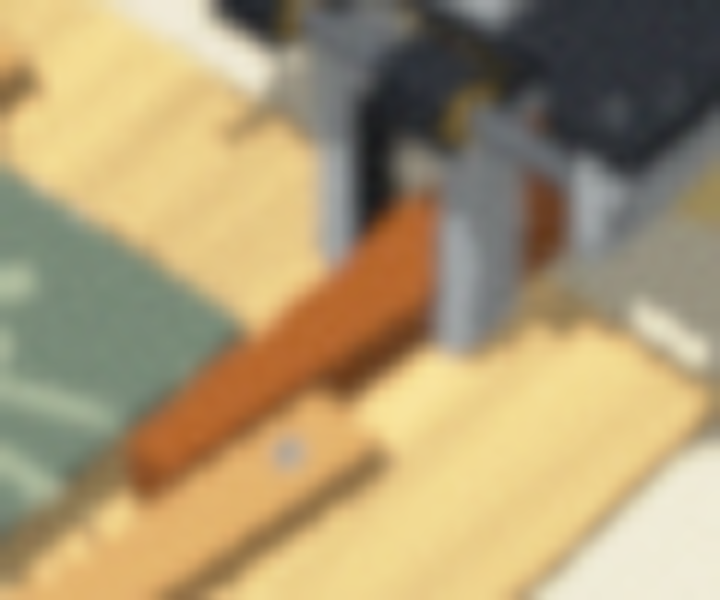

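Run:
```python
from cell import r
from vis import *
r.open_gripper();s=r.sense();print(s["clock"],s["ft_force"])
r.servo_line([494.1,18.5,90],250)
c=r.read_camera("side");np.savez("side5.npz",**c)
p=np.array([475,-250,5.]);q=ori(282)
r.goto(p+[0,0,90],q);print(r.sense()["clock"])
c2=r.read_camera("top");np.savez("top5.npz",**c2)
print(r.servo_line(p,200,until_force=6));s=r.sense();print(s["clock"],s["eef_pos"],s["ft_force"])
cv2.imwrite("pics/h5.png",cv2.hconcat([cv2.resize(c["color"][195:265,225:325],(400,280),interpolation=2),cv2.resize(c2["color"][160:260,165:305],(392,280),interpolation=2)]))
```

```text
9.425 [-0.14854079  0.65963567 -0.81113212]
10.9917
False
11.6417 [ 475.60753548 -249.79534661    5.84738356] [ 0.52931436 -0.39804977  0.79920737]
```

View pics/h5.png

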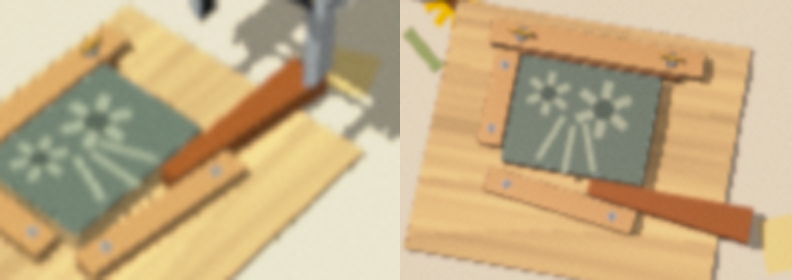

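Run:
```python
from cell import r
from vis import *
c=np.load("top5.npz");w=ray(c,[(290.2,233.8),(288.8,245.9)],29);print("butt top",w,w.mean(0))
r.grasp(60);s=r.sense();print(s["clock"],s["gripper_width"]*94)
r.servo_line([475,-250,75],250);s=r.sense();print(s["clock"],s["gripper_width"]*94,s["ft_force"],s["wrist_torque"],s["eef_pos"])
xh=np.array([.98585,-.16763]);yh=np.array([.16763,.98585])
b=np.array([480.3,-40.0]);t=b-41*xh-90*yh
r.goto([*t,60],ori(260.35));s=r.sense();print(s["clock"],s["eef_pos"])
r.servo_line([*t,19],150);s=r.sense();print(s["clock"],s["eef_pos"],s["ft_force"])
for n in("top","side"):
    c=r.read_camera(n);cv2.imwrite(f"pics/{n}6.png",c["color"]);np.savez(n+"6.npz",**c)
a=cv2.imread("pics/top6.png");b=cv2.imread("pics/side6.png")
cv2.imwrite("pics/h6.png",cv2.hconcat([cv2.resize(a[170:290,230:380],(400,320),interpolation=2),cv2.resize(b[160:280,230:380],(400,320),interpolation=2)]))
```

```text
butt top [[497.30345596 -40.22120095]
 [466.77620727 -36.81876432]] [482.03983161 -38.51998264]
12.725 23.8704993519118
13.1583 23.72830918036629 [ 0.37354329 -0.08592747 -3.46405046] [ 0.0159407   0.1166787  -0.00869081] [ 474.81636157 -249.86869856   74.76553269]
13.7667 [ 424.40347755 -121.55951558   59.07152459]
14.1917 [ 424.84975933 -122.35991795   18.8640579 ] [ 0.06739832  0.42542123 -2.56334299]
```

View pics/h6.png

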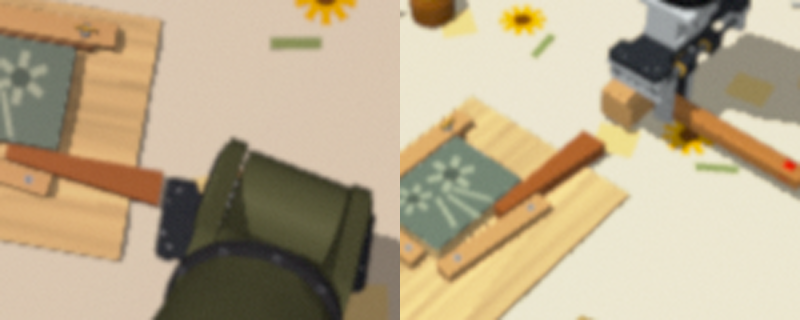

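```bash
cat > tap.py <<'E'
from cell import r
from vis import *
xh=np.array([.98585,-.16763]);yh=np.array([.16763,.98585])
b=np.array([480.3,-40.0]);t0=b-41*xh-50*yh
def go(s,feed,f=None,z=19.):
    h=r.servo_line([*(t0+s*yh),z],feed,until_force=f);st=r.sense()
    return h,float((st["eef_pos"][:2]-t0)@yh),float(st["ft_force"][:2]@yh),st
E
python3 - <<'E'
from tap import *
go(-8,80)
for k in range(2):
    h,s,f,st=go(6+9*k,22,8);print(h,round(s,2),round(f,2),st["clock"],st["ft_force"].round(2),st["eef_pos"].round(1))
    go(s-10,60)
c=r.read_camera("side");cv2.imwrite("pics/h7.png",cv2.resize(c["color"][160:280,210:370],None,fx=5,fy=5,interpolation=2))
E
```

```text
False 6.0 -0.52 15.625 [-0.71 -0.41 -3.45] [432.5 -76.5  19. ]
False 14.95 -0.17 16.9583 [ 0.39 -0.24 -2.8 ] [434.  -67.7  19. ]
```

View pics/h7.png

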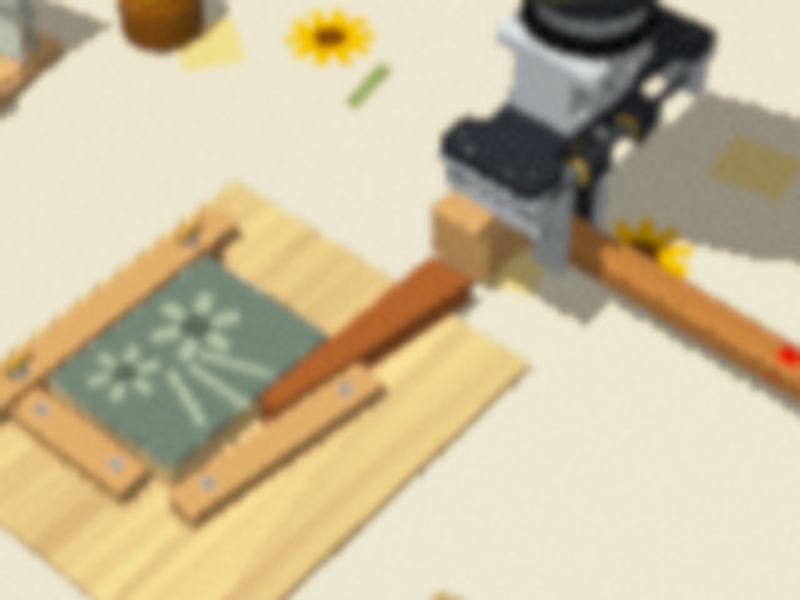

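Run:
```python
from tap import *
s=14.95
for k in range(8):
    tgt=s+9
    h,s,f,st=go(tgt,24,8);print(h,round(s,2),round(f,2),round(st["clock"],2),st["ft_force"].round(2),st["wrist_torque"].round(2))
    go(s-10,60)
    if h:break
c=r.read_camera("side");cv2.imwrite("pics/h8.png",cv2.resize(c["color"][160:280,210:370],None,fx=5,fy=5,interpolation=2))
```

```text
False 23.96 -0.72 18.27 [-0.65 -0.62 -2.7 ] [ 0.07  0.1  -0.03]
False 32.82 -5.47 19.52 [ 1.4  -5.79 -3.66] [-0.96 -0.19 -0.28]
True 38.39 -1.75 20.48 [ 1.29 -2.   -2.39] [-0.32 -0.06 -0.09]
```

View pics/h8.png

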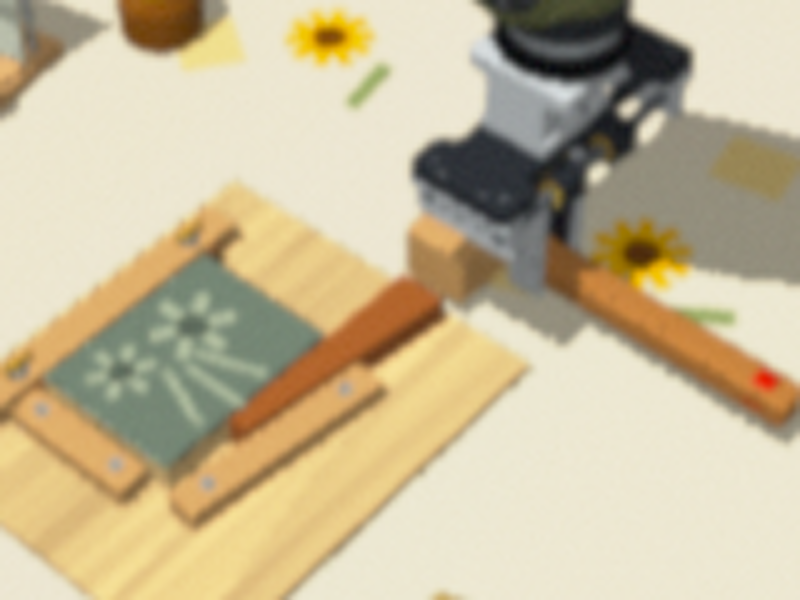

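Run:
```python
from tap import *
s=38.4;prev=None
for k in range(9):
    h,s,f,st=go(s+9,26,9);print(h,round(s,2),round(f,2),round(st["clock"],2),st["ft_force"].round(2),st["wrist_torque"].round(2),round(st["gripper_width"]*94,2))
    go(s-9,60)
    if h and prev is not None and abs(s-prev)<.5: break
    prev=s
c=r.read_camera("side");cv2.imwrite("pics/h9.png",cv2.resize(c["color"][160:280,210:370],None,fx=5,fy=5,interpolation=2));np.savez("side9.npz",**c)
```

```text
True 45.59 -2.7 21.5 [ 0.41 -2.81 -2.92] [-0.55 -0.13 -0.17] 23.37
True 50.49 -5.76 22.35 [ 1.4  -6.08 -1.9 ] [-1.   -0.21 -0.36] 23.71
True 50.47 -5.84 23.1 [ 0.05 -5.93 -2.22] [-0.92  0.06 -0.24] 23.71
```

View pics/h9.png

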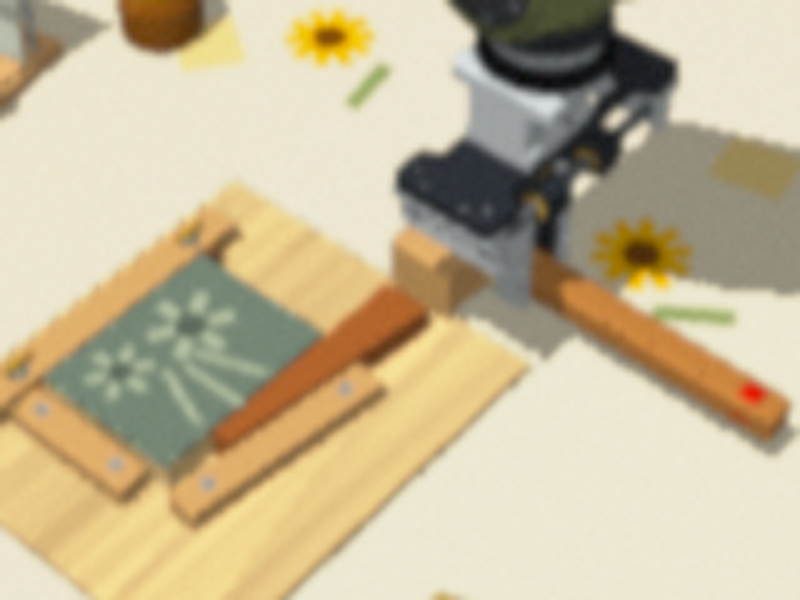

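Run:
```python
from tap import *
s=50.5
for F in(10,11,11):
    h,s,f,st=go(s+8,30,F);print(h,round(s,2),round(f,2),round(st["clock"],2),round(st["gripper_width"]*94,2))
    go(s-9,60)
    # lock found when s stays
```

```text
True 50.57 -5.97 23.85 23.35
True 50.6 -7.11 24.55 23.17
True 50.6 -6.64 25.25 23.64
```

Run:
```python
from tap import *
go(5,120);go(5,120,z=70)
q=ori(282)
r.goto([475,-250,60],q);r.servo_line([475,-250,12],120)
h=r.servo_line([475,-250,5.2],25,until_force=3);s=r.sense();print(h,s["clock"],s["eef_pos"],s["ft_force"])
r.open_gripper();r.servo_line([475,-250,110],150)
r.goto([300,-420,205],q);r.pause(.3)
s=r.sense();print(s["clock"],s["ft_force"])
for n in("top","side"):
    c=r.read_camera(n);cv2.imwrite(f"pics/{n}F.png",c["color"]);np.savez(n+"F.npz",**c)
```

```text
False 28.3 [ 474.99695686 -250.03766357    5.25818609] [ 0.38747774 -0.45760583 -2.7832078 ]
31.6333 [-0.69106768 -0.84161919 -0.65775024]
```

View pics/topF.png

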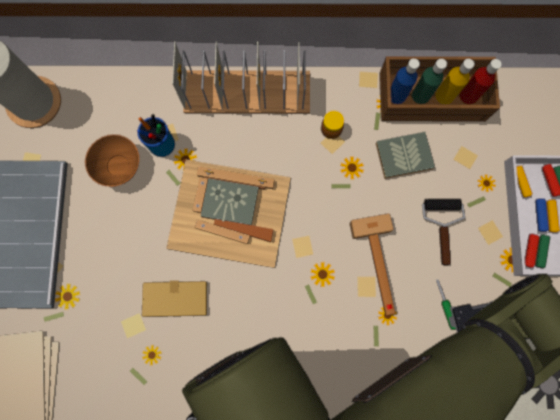

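View pics/sideF.png

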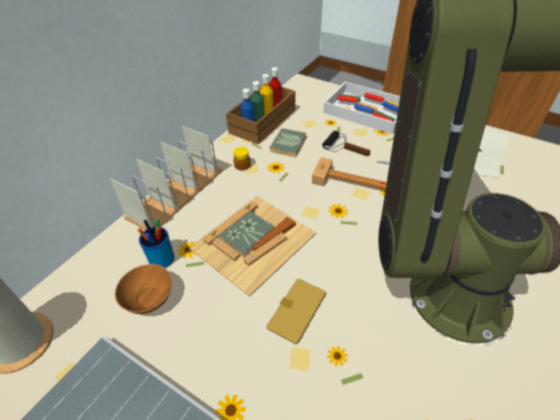

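Run:
```python
import cv2
from m1 import *
for n,roi in(("top",(195,170,265,235)),("side",(210,205,285,260))):
    for k in"0F":
        c=np.load(n+k+".npz");h,m=big(c,roi);H,S,V=h[...,0],h[...,1],h[...,2]
        W=ray(c,cont((((S<60)&(V<165)&(H>22))*m).astype(np.uint8)),32);print(n,k,cv2.minAreaRect(np.float32(W)))
a=cv2.imread("pics/topF.png");b=cv2.imread("pics/sideF.png")
cv2.imwrite("pics/hF.png",cv2.hconcat([cv2.resize(a[150:275,160:300],(400,357),interpolation=2),cv2.resize(b[190:290,190:302],(400,357),interpolation=2)]))
```

```text
top 0 ((576.2218017578125, 113.68767547607422), (130.33900451660156, 100.16746520996094), 80.44957733154297)
top F ((579.348388671875, 114.04108428955078), (129.86802673339844, 99.10525512695312), 80.5255355834961)
side 0 ((575.5946655273438, 116.4846420288086), (131.16629028320312, 102.17993927001953), 80.20127868652344)
side F ((578.2291870117188, 117.1507568359375), (131.52369689941406, 100.34854125976562), 80.28070831298828)
```

View pics/hF.png

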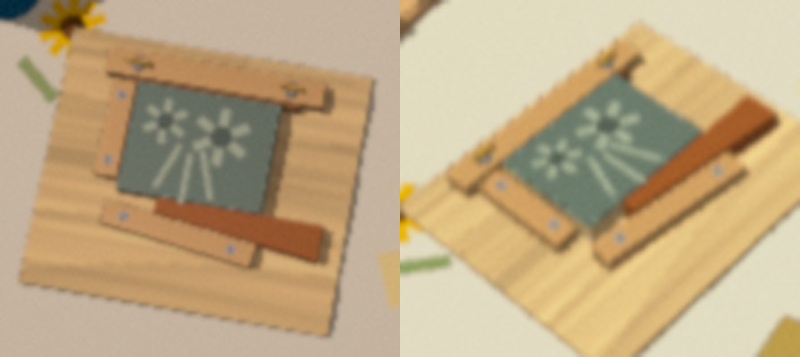

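Both views show the block about 3 mm further over, against the packing strip. The wedge sits tight between the rail and the block, and the mallet lies flat on the table near where it started.

Run:
```python
from cell import r
print(r.finish_job(), r.sense()["clock"])
```

```text
the job is handed in; nothing more can be done
the job is handed in; nothing more can be done
```

The block is wedged tight and the job is handed in, at about 32 s on the robot's clock against the 72 s limit. I set the wedge by hand about 45 mm into the slot, thin end first and straight side to the block. I then drove it with eleven mallet taps, drawing back after each.

**Lock:** the last five contacts, set to stop at 9 to 11 N, all ended within 0.15 mm of each other (50.47 to 50.60 mm of travel). The wedge stands about 55 mm out of the mouth, judging by that travel.

**Block:** the final pictures show it 2.7 to 3.2 mm further towards the fence, straight, with no visible gap at the packing strip. The mallet never came near it.

**Mallet and other things:** the mallet lies flat on the table, clear of the bed and near where it started. Nothing else looks moved in the pictures.

**Disagreements and limits:**
- The two cameras differed by 2 to 5 mm along y, so I averaged them. The fit itself agreed in both views.
- The force readings after each tap (2 to 7 N) came after the arm had stopped, so the peak forces were not measured directly.
- While I was lowering onto the wedge for the grasp, the 6 N force stop tripped at about 0.3 mm height. I saw no effect from it.
- The mallet was released with the tool at 5.3 mm, about 0.5 mm lower than where it was gripped. The 3 N touch stop had not tripped, so contact with the table was not confirmed by feel.

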